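# Set out the three-compartment treatment tray

## Task

Set out the steel treatment tray from the things on the dark mat: stand the large capped specimen jar in the end compartment next to the tray's carrying handle, the open steel pot in the end compartment farthest from the handle, and the spray bottle in the compartment between them, each upright and in the middle of its compartment, and put the lid squarely on the pot. Do not knock any of these over on the way, and leave the small vial, the tape roll and the beaker standing where they are.

Things in the scene. Friction and masses are not known exactly. Their poses are not given: they have to be found in the camera images.
- spray_bottle: White finger-spray bottle, round body 46 mm in diameter up to 70 mm, a shoulder narrowing to a 20 mm neck from 82 to 92 mm, a 16 mm pump head up to 105 mm with a small spout; about 150 g. Stands upright and loose on the mat. Origin: centre of its underside; z up.
- jar: Large specimen jar: frosted pale round body tapering from 48 mm diameter at the top to 46 mm at the foot, white screw cap 50 mm in diameter on top (from 50 to 65 mm height), paper label; 65 mm high, solid and closed; about 90 g. Stands upright and loose on the mat. Origin: centre of its underside; z up.
- pot: Open round steel pot, 62 mm outside diameter at the rim, 58 mm at the foot, 45 mm high, wall 3 mm (mouth about 56 mm wide); about 120 g. Stands upright, mouth up, loose on the mat. Origin: centre of its underside; z up.
- lid: Pot's loose steel lid: disc 68 mm across, 3 mm thick; black knob (20 mm across, 22 mm tall) on its middle; below, a plug 46 mm across, 5 mm deep. 30 mm high in all, about 70 g, lies knob up on the mat. Origin: centre of the plug's underside; z up. Seated: plug in the mouth with 4 mm play all round, disc on the rim, origin 40 mm above the pot's.
- tray: Steel tray fixed to the counter at any yaw: 138 (x) by 268 mm (y), floor 3 mm thick, rim and two dividers 4 mm thick, 14 mm high. Three compartments in a row along y, each 130 x 84 mm inside, centred at x = 0, y = -88, 0, +88 mm. A dark loop (carrying handle, 70 mm wide, 34 mm out, low) is on its +y end, next to the +88 compartment. Origin: centre of underside; z up.
- mat: Dark rubber mat, 230 x 230 mm, 3 mm thick, fixed to the counter. At the start the bottle, jar, pot and lid stand on it, one towards each corner in any order, about 130 mm apart along its x and y. It lies left or right of the robot's middle, the tray on the other side. Origin: centre of its underside.
- vial: Small vial, the same form as the jar but only 31 mm in diameter and 40 mm high; loose on the counter, near the middle line, far from the robot. Not part of the job: leave it. Origin: centre of its underside; z up.
- tape: Roll of pale tape lying flat: ring 60 mm outside, 36 mm inside diameter, 25 mm high; loose on the counter, near the middle line, close to the robot. Not part of the job: leave it. Origin: centre of its underside; z up.
- beaker: White plastic beaker, 70 mm in diameter at the rim, 90 mm high, empty; loose on the counter beyond the work. Not part of the job: leave it. Origin: centre of its underside; z up.
Not all that is in view belongs to the job. Leave any orange look-alike of the lid alone. What is shaped like the spray_bottle but orange is not meant.

How it is judged:
At the end, for the whole second after the job is handed in: Jar next to the handle, bottle in the middle, pot at the far end: upright (0.1 rad) on the tray floor, within 12 mm of the compartment's centre along the row, 15 mm across; lid level on the pot (8 mm sideways, 4 mm height); all at rest; bystanders upright, moved under 30 mm (x of jar in the frame of tray between -0.015 and 0.015 m and y of jar in the frame of tray between 0.076 and 0.1 m and z of jar in the frame of tray between -0.001 and 0.007 m and angle between each of jar, spray_bottle, pot, lid's own z axis and vertical below 0.1 rad and linear speed of each of jar, spray_bottle, pot, lid below 0.02 m/s and angular speed of each of jar, spray_bottle, pot, lid below 0.2 rad/s and x of spray_bottle in the frame of tray between -0.015 and 0.015 m and y of spray_bottle in the frame of tray between -0.012 and 0.012 m and z of spray_bottle in the frame of tray between -0.001 and 0.007 m and x of pot in the frame of tray between -0.015 and 0.015 m and y of pot in the frame of tray between -0.1 and -0.076 m and z of pot in the frame of tray between -0.001 and 0.007 m and horizontal distance between lid and pot below 0.008 m and z of lid in the frame of pot between 0.036 and 0.044 m and distance of each of vial, tape, beaker from where it was at the start of the episode below 0.03 m and angle between each of vial, tape, beaker's own z axis and vertical below 0.3 rad); the robot touches nothing.
It fails at once if the spray bottle, jar or pot is knocked over (angle between any of spray_bottle, jar, pot's own z axis and vertical above 0.8 rad).
It fails at once if the vial, tape roll or beaker is pushed away or knocked over (distance of any of vial, tape, beaker from where it was at the start of the episode above 0.03 m or angle between any of vial, tape, beaker's own z axis and vertical above 0.8 rad).
It also fails if it takes over 112 s, if anything falls off the work surface, if the arm or the gripper's body presses on something with over 40 N, if the wrist force passes 120 N, or if a joint passes its speed limit or range.

## Robot

A 6-joint arm with a two-finger parallel gripper is mounted at the origin on the work surface. World frame = base frame: x ahead of the robot, y to its left, z up, the work surface at z = 0. Lengths are in m, angles in rad, forces in N, time in s.
With the tool pointing down it reaches from about 0.275 to 0.775 m from the base axis. Payload 14.6 kg.
Tool frame: the origin (TCP) lies on the mounting face of the last link; the fingertips stand env.tip_extent ahead of it and the grasp point (between the pads) lies 155 mm ahead of it (env.tip_extent is the distance from the TCP to the fingertips, in m); z points along the fingers, y is the line along which they close (so a half turn about z gives the same grasp; the last joint's range is limited). The gripper opens to 85 mm and grips with 20 to 120 N. Pads are 22 mm wide; open, the fingers measure 114 mm over their backs; the gripper's body (76 mm by 85 mm) begins 54 mm behind the grasp point. The pads swing forward as they close: fully open they stand 13 mm farther back than shut.
Start: joints at [-1.452, 0.263, -0.048, 1.259, 0, 1.415], TCP at [0.142, -0.505, 0.405] pointing down, gripper open.
Joint ranges: [-2.65, 2.65], [-0.89, 1.7], [-1.18, 1.37], [-2.13, 2.11], [-1.35, 1.29], [-3.14, 3.14]. Speed limits (rad/s): [1.89, 1.89, 2.57, 2.79, 3.14, 3.14].

## Interface

Orientations are given as a 3x3 rotation matrix whose columns are the frame's x, y, z axes.
In Python, from bench import env gives the robot as it stands. The module is installed in compiled form; this text tells all that it offers.
- The arm moves only by the shell command python3 -m jog 'ROWS' [OPENING]. ROWS is JSON, a list of rows, each a list of 6 numbers: the shift along the tool's x, y, z scaled (see below), then the turn, a rotation vector about the tool's x, y, z scaled (see below). A call has exactly 8 rows; each row is the pose to reach, as a shift and turn from the pose commanded when the call began, along the tool's axes at that moment, turning the shorter way round; what a row does not reach only later rows make up. The controller multiplies each number of a shift by 30 cm and each number of a turn by pi rad. A row lasts 1/12 s, in which the tool goes at most 41.7 mm and 7.16 degrees, less where a joint would pass 70% of its speed; a pose out of reach is approached as far as the arm can. A call with a number of a shift or a turn outside -1 to 1 is refused whole. A call with a gripper value outside its range is refused whole. OPENING is the closure, from -1 (fully open) to 1 (shut), set as the call begins (- or left out, the last holds). The fingers move at their own pace and stop on an object; the grip force is fixed at half the most. Time passes only in rows, so rows that repeat a pose let the fingers close, or fill a call up. It gives the time, the measured TCP pose, the force, the opening and the grip force at its end, in the units of the state.
- env.state(): the state, without advancing time (a new reading comes with each control period).
- env.camera(name): name is "scene" or "top"; returns a dict with "img" (420x560x3 uint8, red, green, blue), "mtx" (3x3 intrinsics, pixels), "dist_coeffs" ([k1, k2, p1, p2, k3] as OpenCV has them; the pictures are not rectified), "position" and "attitude" of the camera in the world. Camera axes: x right, y down, z forward; pixel columns grow to the right and rows downward; lengths in m; the calibration is good to about 2 mm. A picture is of the moment at which its call begins. There is no depth.
- env.hand_in(): hands the job in; it is judged then, once.
Trained networks look in a picture, given as the dict that the camera call returned (one of the last four; its "shot" number tells which), for a name from the list of things; names that differ only in an ending like _2 or _b are one class to them, and where a whole thing is asked for, a point or a joint stands for the part that bears it (a point fixed in the world has none). Each returns a list of dicts, best first, with "conf" (0 to 1); they miss things now and then, are a little off and sometimes report something else, mostly with a low value. They report only what shows in the picture. A call takes as long as a camera call. They do not tell look-alikes from the thing itself.
- env.cut_out(picture, target): "region" (420x560 bool, what is visible of it) and "box" ([left, top, width, height] in pixels, round what is visible of it).
The state is a dict: "time_s": time; "joint_pos": joint angles; "dq": joint speeds; "joint_torque": joint torques, N m; "eef_pos": TCP position; "tool_rot": TCP orientation; "contact_force": force on the tool from outside, world axes, zero at the start; "ft_torque": the same for the moment, N m; "width": opening from 0.0 (shut) to 1.0 (fully open); "finger_force": force on a finger pad.
Only numpy, scipy, OpenCV 4.12 (cv2) and the standard library are available. Lean on these libraries where they do the work, as an engineer would, in place of code of your own. Each camera call takes 0.05 s, during which the arm holds its last target. There are 200 camera calls.

## Working session

There is one attempt and no reset: what is moved stays moved. The work goes in short steps, Python scripts to look and compute and a shell command to move; the robot and the scene stay as the last step left them, time stands still between calls to the robot, and variables do not carry over. Pictures are saved under pics/ and viewed, at most 14 in all, crops included, and the job is handed in when it is done.

```bash
mkdir -p pics; ls
cat > h.py <<'E'
import numpy as np, cv2
from bench import env
def ray(c,px):
    p=cv2.undistortPoints(np.array([[px]],float),np.array(c["mtx"],float),np.array(c["dist_coeffs"],float))[0,0]
    return np.array(c["position"],float), np.array(c["attitude"],float).reshape(3,3)@np.array([p[0],p[1],1.])
def at(c,px,z):
    o,d=ray(c,px); return (o+d*(z-o[2])/d[2])
def proj(c,P):
    R=np.array(c["attitude"],float).reshape(3,3)
    rv,_=cv2.Rodrigues(R.T)
    return cv2.projectPoints(np.array(P,float).reshape(-1,3),rv,-R.T@np.array(c["position"],float),np.array(c["mtx"],float),np.array(c["dist_coeffs"],float))[0][:,0]
E
python3 - <<'E'
from h import *
s=env.state();print({k:np.round(v,3).tolist() for k,v in s.items()}, env.tip_extent)
for n in ("top","scene"):
    c=env.camera(n); cv2.imwrite(f"pics/{n}0.png",c["img"][:,:,::-1]); print(n,np.round(c["position"],3),np.round(c["attitude"],2).tolist(),np.round(c["mtx"],0).tolist())
    for t in "spray_bottle jar pot lid tray mat vial tape beaker".split():
        for r in env.cut_out(c,t)[:3]:
            m=r["region"]; ys,xs=np.nonzero(m); print(t,round(r["conf"],2),r["box"],xs.mean().round(1),ys.mean().round(1),at(c,(xs.mean(),ys.mean()),0.03).round(3), c["img"][m].mean(0).round())
E
```

```text
pics
{'time_s': 0.0, 'joint_pos': [-1.452, 0.264, -0.049, 1.259, 0.0, 1.416], 'dq': [0.001, 0.001, -0.001, -0.0, 0.0, -0.001], 'joint_torque': [0.002, -63.762, 38.456, 0.014, -0.0, 0.0], 'eef_pos': [0.142, -0.505, 0.404], 'tool_rot': [[0.963, 0.27, -0.0], [0.27, -0.963, 0.001], [0.0, -0.001, -1.0]], 'contact_force': [-0.55, -0.736, -0.261], 'ft_torque': [-0.021, 0.004, 0.044], 'finger_force': 0.0, 'width': 1.001} 0.1734
top [0.364 0.002 1.186] [[0.01, -0.99, 0.15], [-1.0, -0.01, -0.03], [0.03, -0.15, -0.99]] [[467.0, 0.0, 279.0], [0.0, 467.0, 212.0], [0.0, 0.0, 1.0]]
spray_bottle 0.93 [313.7, 188.9, 22.0, 18.1] 322.9 196.1 [ 0.585 -0.142  0.03 ] [146. 143. 144.]
spray_bottle 0.52 [265.8, 187.3, 15.2, 22.6] 272.3 198.9 [ 0.576 -0.014  0.03 ] [150.  87.  47.]
jar 0.93 [372.6, 229.0, 24.5, 21.7] 384.6 239.0 [ 0.478 -0.296  0.03 ] [167. 169. 172.]
pot 0.88 [355.1, 177.4, 28.6, 23.2] 369.6 186.7 [ 0.611 -0.261  0.03 ] [ 95.  97. 102.]
lid 0.96 [359.6, 292.6, 29.5, 27.2] 376.2 304.9 [ 0.317 -0.271  0.03 ] [173. 117.  66.]
lid 0.76 [326.7, 228.5, 19.3, 31.8] 335.9 245.8 [ 0.46  -0.174  0.03
[... 1145 characters left out ...]
  42.]
lid 0.58 [221.4, 149.9, 28.7, 21.4] 235.2 161.9 [ 0.482 -0.157  0.03 ] [ 93.  97. 101.]
tray 0.63 [199.2, 156.8, 26.2, 43.5] 210.4 180.8 [ 0.567 -0.155  0.03 ] [108. 107. 104.]
tray 0.18 [203.4, 239.9, 43.4, 62.8] 223.2 268.9 [0.736 0.036 0.03 ] [102. 101.  99.]
mat 0.98 [135.6, 141.7, 129.7, 69.5] 204.6 176.9 [ 0.564 -0.175  0.03 ] [22. 23. 23.]
mat 0.34 [146.5, 157.6, 30.3, 30.8] 161.2 174.0 [ 0.616 -0.257  0.03 ] [66. 67. 68.]
vial 0.57 [239.3, 227.3, 15.4, 22.0] 246.4 238.5 [0.653 0.02  0.03 ] [126. 127. 124.]
tape 0.81 [289.2, 174.0, 25.4, 22.3] 302.3 183.7 [0.452 0.009 0.03 ] [111. 112. 106.]
beaker 0.96 [204.6, 237.5, 39.8, 64.5] 223.5 268.8 [0.736 0.036 0.03 ] [101. 100.  99.]
```

Run:
```python
import cv2
a=cv2.imread("pics/top0.png")[80:360,80:460]; cv2.imwrite("pics/t1.png",cv2.resize(a,(798,588),interpolation=cv2.INTER_CUBIC))
a=cv2.imread("pics/scene0.png"); cv2.imwrite("pics/s1.png",cv2.resize(a,(800,600),interpolation=cv2.INTER_CUBIC))
```

```text
(no output)
```

View pics/t1.png

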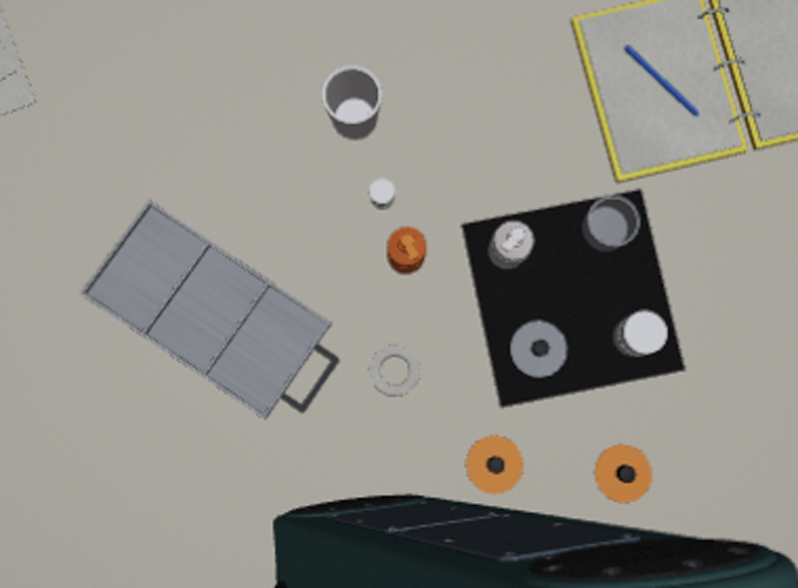

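View pics/s1.png

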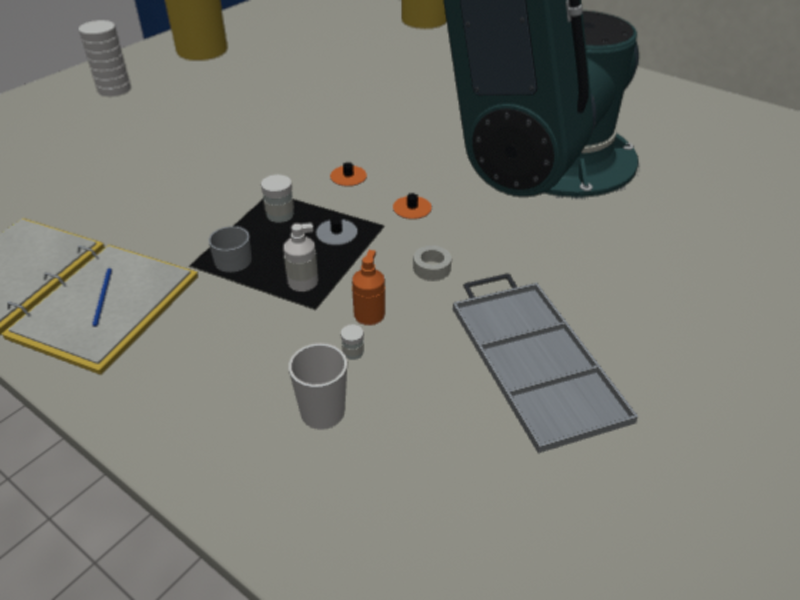

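The top picture shows the tray at left with its handle at the lower right (crop 315,380). On the mat are the bottle (512,243), pot (612,222), jar (643,333) and grey lid (540,348). The orange bottle (406,250) and the two orange lids are decoys. Next I'll fit models to the silhouettes.

```bash
cat >> h.py <<'E'
from scipy.optimize import minimize
PROF={"spray_bottle":[(0,.023),(.07,.023),(.082,.01),(.092,.01),(.105,.008)],
"jar":[(0,.023),(.05,.024),(.05,.025),(.065,.025)],"pot":[(0,.029),(.045,.031)],
"lid":[(0,.023),(.005,.023),(.005,.034),(.008,.034),(.008,.01),(.03,.01)],
"vial":[(0,.0155),(.04,.0155)],"tape":[(0,.03),(.025,.03)],"beaker":[(0,.03),(.09,.035)]}
A=np.linspace(0,2*np.pi,40,endpoint=False)
def sil(c,name,x,y,z0):
    S=4; m=np.zeros((420*S,560*S),np.uint8)
    pr=PROF[name]
    for (z1,r1),(z2,r2) in zip(pr,pr[1:]):
        P=np.array([(x+r*np.cos(a),y+r*np.sin(a),z0+z) for z,r in((z1,r1),(z2,r2)) for a in A])
        h=cv2.convexHull((((proj(c,P)+.5)*S)).astype(np.float32)).round().astype(np.int32)
        cv2.fillConvexPoly(m,h,1)
    return cv2.resize(m.astype(np.float32),(560,420),interpolation=cv2.INTER_AREA)
def fit(c,name,region,x,y,z0=.003):
    R=region.astype(np.float32)
    def f(p):
        m=sil(c,name,p[0],p[1],z0); return 1-np.minimum(m,R).sum()/np.maximum(m,R).sum()
    r=minimize(f,[x,y],method="Nelder-Mead",options=dict(initial_simplex=[[x,y],[x+.01,y],[x,y+.01]],xatol=2e-4,fatol=1e-4))
    return r.x,1-r.fun
def find(c,name,guess,z0=.003,tol=.06):
    best=None
    for r in env.cut_out(c,name)[:4]:
        p,iou=fit(c,name,r["region"],*guess,z0)
        if np.hypot(*(p-guess))<tol and (best is None or iou>best[1]): best=(p,iou,r["conf"])
    return best
def traysil(c,x,y,t):
    S=4;m=np.zeros((420*S,560*S),np.uint8)
    R=np.array([[np.cos(t),-np.sin(t)],[np.sin(t),np.cos(t)]])
    P=[list(R@[a,b]+[x,y])+[z] for a in(-.069,.069) for b in(-.134,.134) for z in(0,.014)]
    h=cv2.convexHull((((proj(c,P)+.5)*S)).astype(np.float32)).round().astype(np.int32)
    cv2.fillConvexPoly(m,h,1)
    return cv2.resize(m.astype(np.float32),(560,420),interpolation=cv2.INTER_AREA)
E
python3 - <<'E'
from h import *
G={"spray_bottle":(.567,-.145),"jar":(.465,-.295),"pot":(.61,-.26),"lid":(.465,-.17),"vial":(.64,.015),"tape":(.44,0),"beaker":(.73,.04)}
for n in("top","scene"):
    c=env.camera(n)
    for k,g in G.items():
        b=find(c,k,np.array(g),.003 if k in("spray_bottle","jar","pot","lid") else 0)
        print(n,k,b and (b[0].round(4),round(b[1],3)))
    if n=="top":
        R=[r for r in env.cut_out(c,"tray") if r["box"][2]>80][0]["region"].astype(np.float32)
        k=np.array([at(c,(80+u/2.1,80+v/2.1),.014) for u,v in((150,202),(331,323),(267,417),(83,292))])[:,:2]; print("corners",k.round(3).tolist(),np.linalg.norm(k-np.roll(k,1,0),axis=1).round(3))
        # far-end = mean of 0,3 ; handle end= mean 1,2
        d=k[[1,2]].mean(0)-k[[0,3]].mean(0); t=np.arctan2(-d[0],d[1]); x0=[*k.mean(0),t]
        f=lambda p:1-np.minimum(m:=traysil(c,*p),R).sum()/np.maximum(m,R).sum()
        r=minimize(f,x0,method="Nelder-Mead",options=dict(initial_simplex=[x0]+[np.add(x0,e) for e in((.01,0,0),(0,.01,0),(0,0,.05))]))
        print("tray",np.round(x0,4),r.x.round(4),1-r.fun)
        t=r.x[2]
        for yy in(.088,0,-.088): print(yy,(r.x[:2]+yy*np.array([-np.sin(t),np.cos(t)])).round(4))
E
```

```text
top spray_bottle (array([ 0.5814, -0.1387]), np.float64(0.895))
top jar (array([ 0.4776, -0.2918]), np.float64(0.957))
top pot (array([ 0.6125, -0.2608]), np.float64(0.96))
top lid (array([ 0.4618, -0.1759]), np.float64(0.918))
top vial (array([0.6479, 0.0148]), np.float64(0.806))
top tape (array([ 0.4341, -0.0033]), np.float64(0.604))
top beaker (array([0.748 , 0.0494]), np.float64(0.878))
corners [[0.634, 0.294], [0.489, 0.072], [0.377, 0.145], [0.523, 0.367]] [0.133 0.265 0.134 0.266]
tray [0.5055 0.2196 2.5618] [0.5063 0.2235 2.5587] 0.9529135823249817
0.088 [0.4578 0.1501]
0 [0.5063 0.2235]
-0.088 [0.5547 0.297 ]
scene spray_bottle (array([ 0.5816, -0.1397]), np.float64(0.911))
scene jar (array([ 0.477 , -0.2922]), np.float64(0.944))
scene pot (array([ 0.6145, -0.261 ]), np.float64(0.946))
scene lid (array([ 0.4628, -0.1758]), np.float64(0.946))
scene vial (array([0.646 , 0.0142]), np.float64(0.916))
scene tape (array([ 0.4344, -0.0034]), np.float64(0.92))
scene beaker (array([0.7479, 0.0488]), np.float64(0.956))
```

```bash
cat >> h.py <<'E'
def plan(x,y,z):
    s=env.state(); R=np.array(s["tool_rot"]).reshape(3,3); p=np.array(s["eef_pos"])
    d=np.array([x,y,z])-p
    print("t",round(s["time_s"],1),"at",p.round(4),"yaw",round(np.degrees(np.arctan2(R[1,0],R[0,0])),1),"shift",(R.T@d/.3).round(4),"w",round(s["width"],3))
E
python3 - <<'E'
from h import *
lsd=cv2.createLineSegmentDetector(0)
from itertools import product
for n,B in(("top",(100,160,265,300)),("scene",(300,180,460,330))):
    c=env.camera(n); g=cv2.cvtColor(c["img"],cv2.COLOR_RGB2GRAY)
    # corner fit maximising gradient along projected outer top edges + dividers
    gx=cv2.GaussianBlur(g.astype(np.float32),(0,0),.7); G=np.hypot(cv2.Sobel(gx,5,1,0),cv2.Sobel(gx,5,0,1))
    s=np.linspace(-1,1,80)
    def pts(p):
        R=np.array([[np.cos(p[2]),-np.sin(p[2])],[np.sin(p[2]),np.cos(p[2])]]);L=[]
        for k in s:
            for a in(-.069,.069): L.append((a,.134*k))
            for b in(-.134,.134,-.044,.044): L.append((.069*k,b))
        L=np.array(L)@R.T+p[:2]
        return proj(c,np.c_[L,np.full(len(L),.014)])
    def f(p):
        q=pts(p).astype(np.float32); return -cv2.remap(G,q[:,:1],q[:,1:],cv2.INTER_LINEAR).mean()
    best=min((minimize(f,x0,method="Nelder-Mead",options=dict(initial_simplex=[x0]+[np.add(x0,e) for e in((.004,0,0),(0,.004,0),(0,0,.02))])) for x0 in product((.502,.507),(.218,.224),(2.555,2.565))),key=lambda r:r.fun)
    print(n,best.x.round(4),best.fun,f([.5055,.2196,2.5618]),f([.5063,.2235,2.5587]))
    im=cv2.resize(c["img"][:,:,::-1],None,fx=4,fy=4,interpolation=cv2.INTER_CUBIC)
    for q in pts(best.x): cv2.circle(im,tuple(((q+.5)*4).astype(int)),1,(0,0,255),-1)
    x0,y0,x1,y1=B; cv2.imwrite(f"pics/tray_{n}.png",im[y0*4:y1*4,x0*4:x1*4][:600,:800])
E
```

```text
top [0.5058 0.2216 2.561 ] -115.19695281982422 -106.92088 -101.33488
scene [0.5125 0.2217 2.5591] -143.73545837402344 -71.08076 -108.02858
```

View pics/tray_top.png

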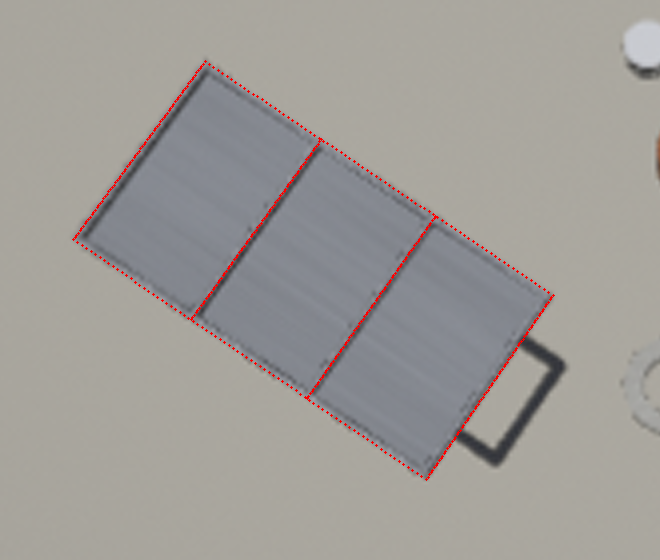

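```bash
python3 -m jog '[[0,0,0,0,0,-0.04],[0,0,0,0,0,-0.08],[0,0,0,0,0,-0.12],[0,0,0,0,0,-0.15],[0,0,0,0,0,-0.19],[0,0,0,0,0,-0.228],[0,0,0,0,0,-0.228],[0,0,0,0,0,-0.228]]' -1
python3 -c "
from h import *
plan(.477,-.292,.36)"
```

```text
time_s: 2.62
eef_pos: [0.1419, -0.5054, 0.4047]
tool_rot: [[0.552, 0.834, 0.0], [0.834, -0.552, 0.0], [0.0, -0.0, -1.0]]
contact_force: [-0.1, 0.1, -0.7]
width: 0.998
finger_force: 0.0
t 2.6 at [ 0.1419 -0.5054  0.4047] yaw 56.5 shift [1.2097 0.5388 0.1489] w 0.998
```

```bash
python3 -m jog '[[0.12,0.05,0],[0.24,0.1,0],[0.36,0.16,0]]' >/dev/null 2>&1
python3 -m jog '[[0.12,0.05,0.01,0,0,0],[0.23,0.1,0.02,0,0,0],[0.34,0.15,0.04,0,0,0],[0.45,0.2,0.05,0,0,0],[0.56,0.25,0.07,0,0,0],[0.67,0.3,0.08,0,0,0],[0.78,0.35,0.09,0,0,0],[0.9,0.4,0.1,0,0,0]]' | head -2
python3 -m jog '[[0.1,0.04,0.01,0,0,0],[0.2,0.08,0.02,0,0,0],[0.28,0.12,0.03,0,0,0],[0.31,0.139,0.05,0,0,0],[0.31,0.139,0.05,0,0,0],[0.31,0.139,0.05,0,0,0],[0.31,0.139,0.05,0,0,0],[0.31,0.139,0.05,0,0,0]]'
python3 -c "
from h import *
plan(.477,-.292,.203)"
```

```text
time_s: 3.28
eef_pos: [0.3916, -0.3445, 0.3746]
time_s: 3.95
eef_pos: [0.4755, -0.2914, 0.36]
tool_rot: [[0.551, 0.835, 0.0], [0.835, -0.551, -0.0], [-0.0, 0.0, -1.0]]
contact_force: [-1.2, 0.5, 0.4]
width: 0.996
finger_force: 0.0
t 4.0 at [ 0.4755 -0.2914  0.36  ] yaw 56.6 shift [0.0012 0.0052 0.5232] w 0.996
```

```bash
python3 -m jog '[[0.001,0.005,0.1,0,0,0],[0.001,0.005,0.2,0,0,0],[0.001,0.005,0.3,0,0,0],[0.001,0.005,0.38,0,0,0],[0.001,0.005,0.45,0,0,0],[0.001,0.005,0.49,0,0,0],[0.001,0.005,0.523,0,0,0],[0.001,0.005,0.523,0,0,0]]' | head -5
python3 -m jog '[[0,0,0,0,0,0],[0,0,0,0,0,0],[0,0,0,0,0,0],[0,0,0,0,0,0],[0,0,0,0,0,0],[0,0,0,0,0,0],[0,0,0,0,0,0],[0,0,0,0,0,0]]' 1
python3 -c "
from h import *
plan(.4592,.148,.36);print(env.tip_extent)"
```

```text
time_s: 4.62
eef_pos: [0.4769, -0.2915, 0.2015]
tool_rot: [[0.55, 0.835, -0.002], [0.835, -0.55, 0.001], [0.0, -0.002, -1.0]]
contact_force: [-0.2, 0.2, 0.3]
width: 1.002
time_s: 5.28
eef_pos: [0.478, -0.2915, 0.2041]
tool_rot: [[0.549, 0.836, 0.001], [0.836, -0.549, -0.002], [-0.001, 0.002, -1.0]]
contact_force: [-1.6, 0.1, 7.9]
width: 0.569
finger_force: 60.4
t 5.3 at [ 0.478  -0.2915  0.2041] yaw 56.7 shift [ 1.1902 -0.8551 -0.5222] w 0.569
0.1734
```

```bash
python3 -m jog '[[0,0,-0.02,0,0,0],[0,0,-0.06,0,0,0],[0,0,-0.13,0,0,0],[0,0,-0.22,0,0,0],[0,0,-0.31,0,0,0],[0,0,-0.4,0,0,0],[0,0,-0.48,0,0,0],[0,0,-0.52,0,0,0]]'|tail -3
python3 -m jog '[[0.04,-0.03,0,0,0,0],[0.1,-0.07,0,0,0,0],[0.18,-0.13,0,0,0,0],[0.27,-0.19,0,0,0,0],[0.36,-0.26,0,0,0,0],[0.45,-0.32,0,0,0,0],[0.54,-0.39,0,0,0,0],[0.63,-0.45,0,0,0,0]]'|head -2
python3 -m jog '[[0.09,-0.06,0,0,0,0],[0.18,-0.13,0,0,0,0],[0.27,-0.19,0,0,0,0],[0.36,-0.26,0,0,0,0],[0.45,-0.32,0,0,0,0],[0.52,-0.37,0,0,0,0],[0.55,-0.4,0,0,0,0],[0.56,-0.405,0,0,0,0]]'
python3 - <<'E'
from h import *
for n in("scene","top"):
    c=env.camera(n); print(n,[ (find(c,"jar",np.array([.459,.148]),z) or [0])[:2] for z in(.155,.16)])
    cv2.imwrite(f"pics/h_{n}.png",c["img"][:,:,::-1])
plan(.4592,.148,.203)
E
```

```text
contact_force: [-0.6, -0.4, -1.2]
width: 0.569
finger_force: 62.1
time_s: 6.62
eef_pos: [0.4673, -0.0569, 0.3586]
time_s: 7.28
eef_pos: [0.4578, 0.1502, 0.3586]
tool_rot: [[0.546, 0.838, -0.001], [0.838, -0.546, 0.0], [-0.0, -0.001, -1.0]]
contact_force: [0.2, -0.3, -1.0]
width: 0.568
finger_force: 62.1
scene [(array([0.45473786, 0.14980776]), np.float64(0.8187776803970337)), (array([0.46045072, 0.15247322]), np.float64(0.8053979873657227))]
top [(array([0.45023047, 0.10436719]), np.float64(0.06875383853912354)), (array([0.45147314, 0.10269238]), np.float64(0.06801897287368774))]
t 7.6 at [0.4592 0.1472 0.3587] yaw 56.7 shift [ 0.0025 -0.0014  0.5191] w 0.57
```

```bash
python3 -m jog '[[0.001,-0.001,0.06,0,0,0],[0.001,-0.001,0.16,0,0,0],[0.001,-0.001,0.26,0,0,0],[0.001,-0.001,0.36,0,0,0],[0.001,-0.001,0.43,0,0,0],[0.001,-0.001,0.47,0,0,0],[0.001,-0.001,0.495,0,0,0],[0.001,-0.001,0.505,0,0,0]]'
python3 -m jog '[[0,0,0.002,0,0,0],[0,0,0.004,0,0,0],[0,0,0.006,0,0,0],[0,0,0.008,0,0,0],[0,0,0.01,0,0,0],[0,0,0.01,0,0,0],[0,0,0.01,0,0,0],[0,0,0.01,0,0,0]]'
```

```text
time_s: 8.25
eef_pos: [0.459, 0.1478, 0.2065]
tool_rot: [[0.55, 0.835, -0.001], [0.835, -0.55, -0.0], [-0.001, -0.001, -1.0]]
contact_force: [0.4, -0.7, -1.4]
width: 0.567
finger_force: 62.1
time_s: 8.92
eef_pos: [0.4591, 0.1484, 0.2044]
tool_rot: [[0.549, 0.836, 0.0], [0.836, -0.549, 0.0], [0.0, 0.0, -1.0]]
contact_force: [0.7, -0.0, -0.8]
width: 0.571
finger_force: 62.1
```

```bash
python3 -m jog '[[0,0,0.002,0,0,0],[0,0,0.004,0,0,0],[0,0,0.005,0,0,0],[0,0,0.005,0,0,0],[0,0,0.005,0,0,0],[0,0,0.005,0,0,0],[0,0,0.005,0,0,0],[0,0,0.005,0,0,0]]'|grep -E "pos|force"
python3 -m jog '[[0,0,0,0,0,0],[0,0,0,0,0,0],[0,0,0,0,0,0],[0,0,0,0,0,0],[0,0,0,0,0,0],[0,0,0,0,0,0],[0,0,0,0,0,0],[0,0,0,0,0,0]]' -1|tail -3
python3 -m jog '[[0,0,-0.02,0,0,0],[0,0,-0.07,0,0,0],[0,0,-0.15,0,0,0],[0,0,-0.25,0,0,0],[0,0,-0.35,0,0,0],[0,0,-0.44,0,0,0],[0,0,-0.51,0,0,0],[0,0,-0.55,0,0,0]]'|head -2
python3 - <<'E'
from h import *
plan(.5815,-.139,.37)
c=env.camera("scene"); print(find(c,"jar",np.array([.459,.148])))
E
```

```text
eef_pos: [0.459, 0.1484, 0.2039]
contact_force: [-6.9, -1.9, 26.0]
finger_force: 64.1
contact_force: [0.1, -0.4, 0.2]
width: 1.001
finger_force: 0.0
time_s: 10.92
eef_pos: [0.4591, 0.1484, 0.3708]
t 10.9 at [0.4591 0.1484 0.3708] yaw 56.7 shift [-0.5771  0.8668  0.0034] w 1.004
(array([0.45832454, 0.14768771]), np.float64(0.9434241652488708), 0.75)
```

```bash
python3 -m jog '[[-0.03,0.05,0,0,0,0],[-0.08,0.12,0,0,0,0],[-0.15,0.23,0,0,0,0],[-0.22,0.33,0,0,0,0],[-0.29,0.44,0,0,0,0],[-0.36,0.54,0,0,0,0],[-0.43,0.65,0,0,0,0],[-0.5,0.75,0,0,0,0]]'|head -2
python3 -m jog '[[-0.05,0.07,0,0,0,0],[-0.077,0.117,0,0,0,0],[-0.077,0.117,0.06,0,0,0],[-0.077,0.117,0.12,0,0,0],[-0.077,0.117,0.16,0,0,0],[-0.077,0.117,0.16,0,0,0],[-0.077,0.117,0.16,0,0,0],[-0.077,0.117,0.16,0,0,0]]'|grep -E "pos|force"
python3 - <<'E'
from h import *
c=env.camera("scene"); print(find(c,"spray_bottle",np.array([.58,-.139])))
cv2.imwrite("pics/b1.png",cv2.resize(c["img"][60:300,100:420,::-1],(800,600)))
plan(.5815,-.139,.214)
E
```

```text
time_s: 11.68
eef_pos: [0.5652, -0.1025, 0.367]
eef_pos: [0.5816, -0.139, 0.3203]
contact_force: [0.3, -0.2, -0.5]
finger_force: 0.0
(array([ 0.58216492, -0.14038148]), np.float64(0.8998079895973206), 0.87)
t 12.4 at [ 0.5817 -0.139   0.3206] yaw 56.7 shift [-0.0004 -0.0011  0.3555] w 0.998
```

View pics/b1.png

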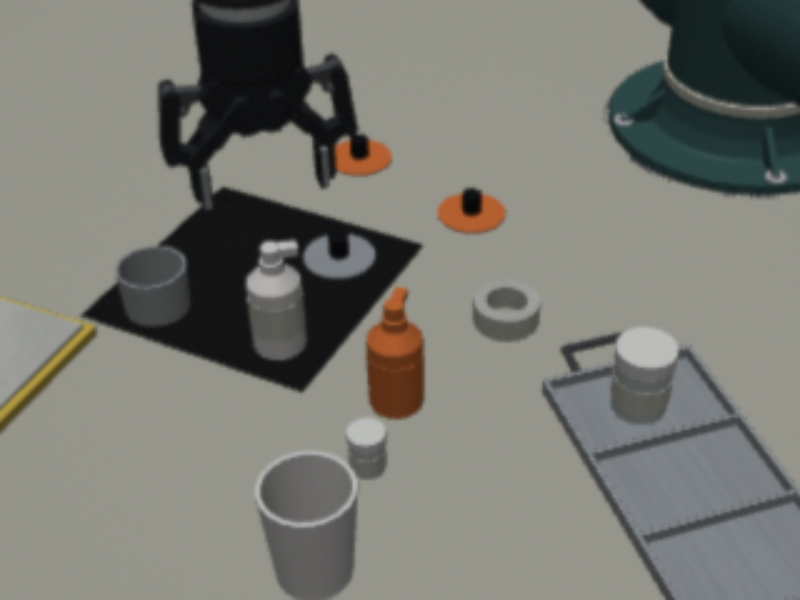

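The jar stands in the middle of the handle-side compartment (640,375), and the gripper is above the white bottle (275,300).

```bash
python3 -m jog '[[0,-0.001,0.06,0,0,0],[0,-0.001,0.13,0,0,0],[0,-0.001,0.2,0,0,0],[0,-0.001,0.26,0,0,0],[0,-0.001,0.31,0,0,0],[0,-0.001,0.34,0,0,0],[0,-0.001,0.355,0,0,0],[0,-0.001,0.355,0,0,0]]'|grep -E "pos|force"
python3 -m jog '[[0,0,0,0,0,0],[0,0,0,0,0,0],[0,0,0,0,0,0],[0,0,0,0,0,0],[0,0,0,0,0,0],[0,0,0,0,0,0],[0,0,0,0,0,0],[0,0,0,0,0,0]]' 1
python3 -m jog '[[0,0,-0.02,0,0,0],[0,0,-0.06,0,0,0],[0,0,-0.13,0,0,0],[0,0,-0.22,0,0,0],[0,0,-0.31,0,0,0],[0,0,-0.4,0,0,0],[0,0,-0.46,0,0,0],[0,0,-0.5,0,0,0]]'|grep -E "pos|force|width"
python3 - <<'E'
from h import *
plan(.5075,.2216,.3632)
E
```

```text
eef_pos: [0.5813, -0.1389, 0.2131]
contact_force: [0.4, 1.1, -0.1]
finger_force: 0.0
time_s: 13.78
eef_pos: [0.5816, -0.139, 0.2144]
tool_rot: [[0.549, 0.836, 0.002], [0.836, -0.549, -0.001], [0.0, 0.002, -1.0]]
contact_force: [-0.7, 0.5, 7.8]
width: 0.52
finger_force: 59.7
eef_pos: [0.5812, -0.1388, 0.3661]
contact_force: [0.2, 0.3, -1.6]
width: 0.518
finger_force: 61.5
t 14.4 at [ 0.5812 -0.1388  0.3661] yaw 56.7 shift [ 0.8697 -0.8647  0.0079] w 0.518
```

```bash
python3 -m jog '[[0.02,-0.02,0,0,0,0],[0.06,-0.06,0,0,0,0],[0.12,-0.12,0,0,0,0],[0.19,-0.19,0,0,0,0],[0.26,-0.26,0,0,0,0],[0.33,-0.33,0,0,0,0],[0.4,-0.4,0,0,0,0],[0.47,-0.47,0,0,0,0]]'|head -2
python3 -m jog '[[0.07,-0.07,0,0,0,0],[0.14,-0.14,0,0,0,0],[0.21,-0.21,0,0,0,0],[0.28,-0.28,0,0,0,0],[0.34,-0.34,0,0,0,0],[0.38,-0.375,0,0,0,0],[0.4,-0.395,0,0,0,0],[0.4,-0.395,0,0,0,0]]'|head -2
python3 -m jog '[[0,0,0,0,0,0],[0,0,0.03,0,0,0],[0,0,0.09,0,0,0],[0,0,0.16,0,0,0],[0,0,0.24,0,0,0],[0,0,0.31,0,0,0],[0,0,0.36,0,0,0],[0,0,0.4,0,0,0]]'|grep -E "pos|force|width"
python3 - <<'E'
from h import *
plan(.5075,.2216,.2144)
E
```

```text
time_s: 15.12
eef_pos: [0.5391, 0.0589, 0.3621]
time_s: 15.78
eef_pos: [0.5062, 0.2235, 0.3624]
eef_pos: [0.5072, 0.2204, 0.2412]
contact_force: [0.4, 0.3, -1.4]
width: 0.517
finger_force: 61.5
t 16.4 at [0.5072 0.2204 0.2412] yaw 56.6 shift [ 0.0041 -0.0011  0.0892] w 0.517
```

```bash
python3 -m jog '[[0.003,0,0.03,0,0,0],[0.003,0,0.05,0,0,0],[0.003,0,0.065,0,0,0],[0.003,0,0.075,0,0,0],[0.003,0,0.08,0,0,0],[0.003,0,0.083,0,0,0],[0.003,0,0.086,0,0,0],[0.003,0,0.086,0,0,0]]'|grep -E "pos|force|width"
python3 -m jog '[[0,0,0.001,0,0,0],[0,0,0.002,0,0,0],[0,0,0.003,0,0,0],[0,0,0.004,0,0,0],[0,0,0.005,0,0,0],[0,0,0.005,0,0,0],[0,0,0.005,0,0,0],[0,0,0.005,0,0,0]]'|grep -E "pos|force|width"
```

```text
eef_pos: [0.5081, 0.2225, 0.2177]
contact_force: [0.3, -0.4, -1.3]
width: 0.52
finger_force: 61.5
eef_pos: [0.508, 0.2225, 0.216]
contact_force: [-0.1, -0.1, -2.2]
width: 0.523
finger_force: 61.5
```

```bash
python3 -m jog '[[0,0,0.001,0,0,0],[0,0,0.002,0,0,0],[0,0,0.003,0,0,0],[0,0,0.004,0,0,0],[0,0,0.005,0,0,0],[0,0,0.006,0,0,0],[0,0,0.006,0,0,0],[0,0,0.006,0,0,0]]'|grep -E "pos|force|width"
python3 -m jog '[[0,0,0,0,0,0],[0,0,0,0,0,0],[0,0,0,0,0,0],[0,0,0,0,0,0],[0,0,0,0,0,0],[0,0,0,0,0,0],[0,0,0,0,0,0],[0,0,0,0,0,0]]' -1|tail -3
python3 -m jog '[[0,0,-0.02,0,0,0],[0,0,-0.07,0,0,0],[0,0,-0.15,0,0,0],[0,0,-0.25,0,0,0],[0,0,-0.35,0,0,0],[0,0,-0.43,0,0,0],[0,0,-0.48,0,0,0],[0,0,-0.5,0,0,0]]'|head -2
python3 - <<'E'
from h import *
plan(.6133,-.261,.36)
c=env.camera("scene"); print(find(c,"spray_bottle",np.array([.507,.222])),find(c,"pot",np.array([.613,-.261])))
E
```

```text
eef_pos: [0.508, 0.2225, 0.2144]
contact_force: [-0.4, -0.2, 5.5]
width: 0.515
finger_force: 61.9
contact_force: [-0.8, 0.4, 0.7]
width: 0.997
finger_force: 0.0
time_s: 19.78
eef_pos: [0.5082, 0.2225, 0.367]
t 19.8 at [0.5082 0.2225 0.367 ] yaw 56.7 shift [-1.1554  1.177   0.0231] w 0.999
(array([0.50835611, 0.22187194]), np.float64(0.9029260277748108), 0.69) (array([ 0.6134113 , -0.26217466]), np.float64(0.8868813514709473), 0.87)
```

```bash
python3 -m jog '[[-0.04,0.04,0,0,0,0],[-0.1,0.1,0,0,0,0],[-0.18,0.18,0,0,0,0],[-0.27,0.27,0,0,0,0],[-0.36,0.37,0,0,0,0],[-0.45,0.46,0,0,0,0],[-0.54,0.55,0,0,0,0],[-0.63,0.64,0,0,0,0]]'|head -2
python3 -m jog '[[-0.09,0.09,0,0,0,0],[-0.18,0.18,0,0,0,0],[-0.27,0.28,0,0,0,0],[-0.36,0.37,0,0,0,0],[-0.44,0.45,0,0,0,0],[-0.5,0.51,0,0,0,0],[-0.525,0.537,0,0,0,0],[-0.525,0.537,0,0,0,0]]'|head -2
python3 -m jog '[[0,0,0,0,0,0],[0,0,0.04,0,0,0],[0,0,0.1,0,0,0],[0,0,0.18,0,0,0],[0,0,0.26,0,0,0],[0,0,0.33,0,0,0],[0,0,0.37,0,0,0],[0,0,0.38,0,0,0]]'|grep -E "pos|force|width"
python3 - <<'E'
from h import *
plan(.6133,-.261,.188)
E
```

```text
time_s: 20.6
eef_pos: [0.5646, -0.0428, 0.3627]
time_s: 21.27
eef_pos: [0.6132, -0.2631, 0.362]
eef_pos: [0.6124, -0.2589, 0.2479]
contact_force: [0.3, 0.3, -0.2]
width: 1.0
finger_force: 0.0
t 21.9 at [ 0.6124 -0.2589  0.2479] yaw 56.8 shift [-0.0042  0.0072  0.1996] w 1.0
```

```bash
python3 -m jog '[[-0.003,0.005,0,0,0,0],[-0.003,0.005,0.03,0,0,0],[-0.003,0.005,0.07,0,0,0],[-0.003,0.005,0.12,0,0,0],[-0.003,0.005,0.16,0,0,0],[-0.003,0.005,0.185,0,0,0],[-0.003,0.005,0.2,0,0,0],[-0.003,0.005,0.2,0,0,0]]'|grep -E "pos|force"
python3 -m jog '[[0,0,0,0,0,0],[0,0,0,0,0,0],[0,0,0,0,0,0],[0,0,0,0,0,0],[0,0,0,0,0,0],[0,0,0,0,0,0],[0,0,0,0,0,0],[0,0,0,0,0,0]]' 1|grep -E "pos|force|width"
python3 -m jog '[[0,0,-0.02,0,0,0],[0,0,-0.06,0,0,0],[0,0,-0.13,0,0,0],[0,0,-0.22,0,0,0],[0,0,-0.31,0,0,0],[0,0,-0.41,0,0,0],[0,0,-0.5,0,0,0],[0,0,-0.55,0,0,0]]'|grep -E "pos|force|width"
python3 - <<'E'
from h import *
plan(.5558,.2952,.355)
E
```

```text
eef_pos: [0.6139, -0.2624, 0.1898]
contact_force: [0.6, -0.4, -0.1]
finger_force: 0.0
eef_pos: [0.6141, -0.2626, 0.1916]
contact_force: [-2.6, 1.3, 8.1]
width: 0.69
finger_force: 64.6
eef_pos: [0.6139, -0.2625, 0.3593]
contact_force: [0.7, -0.9, -1.0]
width: 0.692
finger_force: 64.8
t 23.9 at [ 0.6139 -0.2625  0.3593] yaw 56.7 shift [ 1.4481 -1.182   0.0098] w 0.692
```

```bash
python3 -m jog '[[0.03,-0.02,0,0,0,0],[0.08,-0.065,0,0,0,0],[0.15,-0.12,0,0,0,0],[0.23,-0.19,0,0,0,0],[0.31,-0.25,0,0,0,0],[0.39,-0.32,0,0,0,0],[0.47,-0.38,0,0,0,0],[0.55,-0.45,0,0,0,0]]'|head -2
python3 -m jog '[[0.08,-0.065,0,0,0,0],[0.16,-0.13,0,0,0,0],[0.24,-0.195,0,0,0,0],[0.32,-0.26,0,0,0,0],[0.4,-0.325,0,0,0,0],[0.48,-0.39,0,0,0,0],[0.55,-0.45,0,0,0,0],[0.6,-0.49,0,0,0,0]]'|head -2
python3 -m jog '[[0.08,-0.065,0,0,0,0],[0.16,-0.13,0,0,0,0],[0.23,-0.19,0,0,0,0],[0.28,-0.225,0,0,0,0],[0.298,-0.242,0,0,0,0],[0.298,-0.242,0,0,0,0],[0.298,-0.242,0,0,0,0],[0.298,-0.242,0,0,0,0]]'|head -2
python3 -m jog '[[0,0,0,0,0,0],[0,0,0.04,0,0,0],[0,0,0.1,0,0,0],[0,0,0.18,0,0,0],[0,0,0.26,0,0,0],[0,0,0.34,0,0,0],[0,0,0.4,0,0,0],[0,0,0.44,0,0,0]]'|grep -E "pos|force|width"
python3 - <<'E'
from h import *
plan(.5558,.2952,.1916)
E
```

```text
time_s: 24.6
eef_pos: [0.5909, -0.0487, 0.3545]
time_s: 25.27
eef_pos: [0.5661, 0.1833, 0.3546]
time_s: 25.93
eef_pos: [0.5557, 0.2943, 0.3551]
eef_pos: [0.5555, 0.294, 0.2213]
contact_force: [0.1, 0.3, -1.4]
width: 0.691
finger_force: 64.8
t 26.6 at [0.5555 0.294  0.2213] yaw 56.7 shift [ 0.004  -0.0011  0.099 ] w 0.691
```

```bash
python3 -m jog '[[0.003,0,0.03,0,0,0],[0.003,0,0.055,0,0,0],[0.003,0,0.072,0,0,0],[0.003,0,0.082,0,0,0],[0.003,0,0.087,0,0,0],[0.003,0,0.09,0,0,0],[0.003,0,0.092,0,0,0],[0.003,0,0.092,0,0,0]]'|grep -E "pos|force|width"
python3 -m jog '[[0,0,0.001,0,0,0],[0,0,0.002,0,0,0],[0,0,0.003,0,0,0],[0,0,0.004,0,0,0],[0,0,0.005,0,0,0],[0,0,0.006,0,0,0],[0,0,0.006,0,0,0],[0,0,0.006,0,0,0]]'|grep -E "pos|force|width"
```

```text
eef_pos: [0.5563, 0.296, 0.1959]
contact_force: [0.0, 0.5, -1.8]
width: 0.695
finger_force: 64.8
eef_pos: [0.5562, 0.2959, 0.1938]
contact_force: [-0.0, -0.6, -0.8]
width: 0.69
finger_force: 64.8
```

```bash
python3 -m jog '[[0,0,0.001,0,0,0],[0,0,0.002,0,0,0],[0,0,0.003,0,0,0],[0,0,0.004,0,0,0],[0,0,0.005,0,0,0],[0,0,0.006,0,0,0],[0,0,0.007,0,0,0],[0,0,0.007,0,0,0]]'|grep -E "pos|force|width"
python3 -m jog '[[0,0,0,0,0,0],[0,0,0,0,0,0],[0,0,0,0,0,0],[0,0,0,0,0,0],[0,0,0,0,0,0],[0,0,0,0,0,0],[0,0,0,0,0,0],[0,0,0,0,0,0]]' -1|tail -3
python3 -m jog '[[0,0,-0.02,0,0,0],[0,0,-0.07,0,0,0],[0,0,-0.15,0,0,0],[0,0,-0.25,0,0,0],[0,0,-0.35,0,0,0],[0,0,-0.45,0,0,0],[0,0,-0.53,0,0,0],[0,0,-0.57,0,0,0]]'|head -2
python3 - <<'E'
from h import *
plan(.4623,-.1759,.36)
c=env.camera("scene"); print(find(c,"pot",np.array([.5558,.2952])),find(c,"lid",np.array([.4623,-.1759])))
E
```

```text
eef_pos: [0.5562, 0.2959, 0.1917]
contact_force: [-0.2, 0.0, -2.1]
width: 0.691
finger_force: 64.8
contact_force: [0.6, 0.7, -0.3]
width: 1.001
finger_force: 0.0
time_s: 29.93
eef_pos: [0.5563, 0.296, 0.3666]
t 29.9 at [0.5563 0.296  0.3666] yaw 56.7 shift [-1.487   0.601   0.0185] w 1.003
(array([0.55570661, 0.29509341]), np.float64(0.9686034321784973), 0.78) (array([ 0.46329752, -0.1768498 ]), np.float64(0.8783630728721619), 0.76)
```

```bash
python3 -m jog '[[-0.03,0.01,0,0,0,0],[-0.08,0.03,0,0,0,0],[-0.15,0.06,0,0,0,0],[-0.23,0.09,0,0,0,0],[-0.31,0.125,0,0,0,0],[-0.39,0.16,0,0,0,0],[-0.47,0.19,0,0,0,0],[-0.55,0.222,0,0,0,0]]'|head -2
python3 -m jog '[[-0.08,0.03,0,0,0,0],[-0.16,0.065,0,0,0,0],[-0.24,0.1,0,0,0,0],[-0.32,0.13,0,0,0,0],[-0.4,0.16,0,0,0,0],[-0.48,0.19,0,0,0,0],[-0.55,0.22,0,0,0,0],[-0.6,0.243,0,0,0,0]]'|head -2
python3 -m jog '[[-0.08,0.03,0,0,0,0],[-0.16,0.065,0,0,0,0],[-0.24,0.1,0,0,0,0],[-0.3,0.122,0,0,0,0],[-0.33,0.135,0,0,0,0],[-0.337,0.137,0,0,0,0],[-0.337,0.137,0,0,0,0],[-0.337,0.137,0,0,0,0]]'|head -2
python3 -m jog '[[0,0,0,0,0,0],[0,0,0.04,0,0,0],[0,0,0.1,0,0,0],[0,0,0.18,0,0,0],[0,0,0.26,0,0,0],[0,0,0.32,0,0,0],[0,0,0.36,0,0,0],[0,0,0.37,0,0,0]]'|grep -E "pos|force|width"
python3 - <<'E'
from h import *
c=env.camera("scene"); print(find(c,"lid",np.array([.4623,-.1759])))
plan(.4625,-.1761,.189)
E
```

```text
time_s: 30.75
eef_pos: [0.5202, 0.1199, 0.3614]
time_s: 31.42
eef_pos: [0.4822, -0.0708, 0.3615]
time_s: 32.08
eef_pos: [0.4624, -0.1754, 0.3624]
eef_pos: [0.4621, -0.175, 0.2499]
contact_force: [0.1, 0.7, 0.2]
width: 1.0
finger_force: 0.0
(array([ 0.4609645 , -0.17579203]), np.float64(0.8689547777175903), 0.67)
t 32.9 at [ 0.4625 -0.1755  0.2515] yaw 56.8 shift [-0.0019  0.0012  0.2084] w 0.998
```

```bash
python3 -m jog '[[-0.001,0.001,0.02,0,0,0],[-0.001,0.001,0.06,0,0,0],[-0.001,0.001,0.1,0,0,0],[-0.001,0.001,0.14,0,0,0],[-0.001,0.001,0.17,0,0,0],[-0.001,0.001,0.19,0,0,0],[-0.001,0.001,0.203,0,0,0],[-0.001,0.001,0.203,0,0,0]]'|grep -E "pos|force"
python3 -m jog '[[0,0,0,0,0,0],[0,0,0,0,0,0],[0,0,0,0,0,0],[0,0,0,0,0,0],[0,0,0,0,0,0],[0,0,0,0,0,0],[0,0,0,0,0,0],[0,0,0,0,0,0]]' 1|grep -E "pos|force|width"
python3 -m jog '[[0,0,0,0,0,0],[0,0,0,0,0,0],[0,0,-0.02,0,0,0],[0,0,-0.06,0,0,0],[0,0,-0.12,0,0,0],[0,0,-0.2,0,0,0],[0,0,-0.26,0,0,0],[0,0,-0.3,0,0,0]]'
python3 - <<'E'
from h import *
c=env.camera("scene"); print(find(c,"lid",np.array([.4623,-.1759]),.087))
cv2.imwrite("pics/l1.png",cv2.resize(c["img"][60:240,150:390,::-1],(800,600)))
plan(.5558,.2953,.36)
E
```

```text
eef_pos: [0.4625, -0.1765, 0.1904]
contact_force: [0.8, 0.4, -0.0]
finger_force: 0.0
eef_pos: [0.4626, -0.1765, 0.1912]
contact_force: [-1.1, 2.1, 7.4]
width: 0.204
finger_force: 58.4
time_s: 34.85
eef_pos: [0.4627, -0.1766, 0.2829]
tool_rot: [[0.549, 0.836, 0.002], [0.836, -0.549, -0.001], [0.0, 0.002, -1.0]]
contact_force: [1.3, -0.0, -0.4]
width: 0.206
finger_force: 58.7
(array([ 0.45310685, -0.1848171 ]), np.float64(0.6782273650169373), 0.64)
t 35.0 at [ 0.463  -0.1768  0.2827] yaw 56.7 shift [ 1.4854 -0.6037 -0.2594] w 0.205
```

View pics/l1.png

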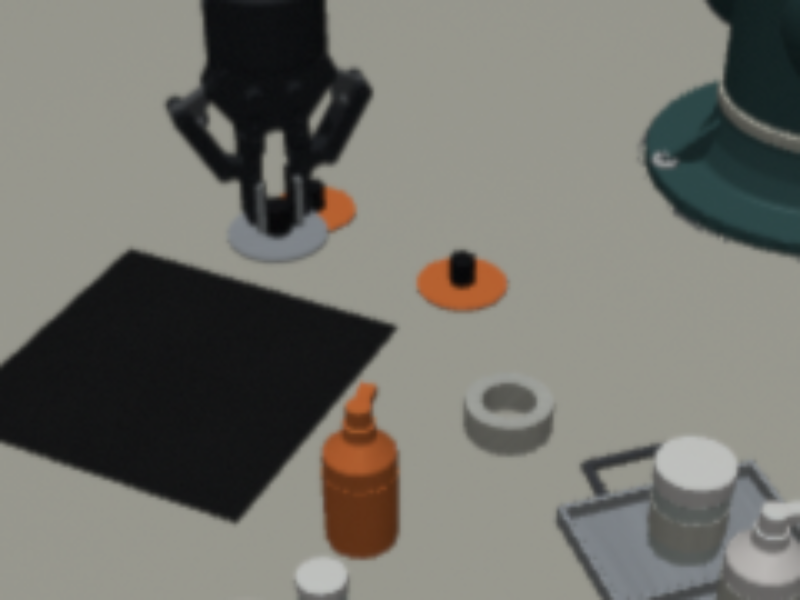

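The lid hangs level in the fingers by its knob (275,215).

```bash
python3 -m jog '[[0.03,-0.01,-0.03,0,0,0],[0.08,-0.03,-0.08,0,0,0],[0.15,-0.06,-0.13,0,0,0],[0.23,-0.09,-0.18,0,0,0],[0.31,-0.125,-0.22,0,0,0],[0.39,-0.16,-0.25,0,0,0],[0.47,-0.19,-0.26,0,0,0],[0.55,-0.222,-0.26,0,0,0]]'|head -2
python3 -m jog '[[0.08,-0.03,0,0,0,0],[0.16,-0.065,0,0,0,0],[0.24,-0.1,0,0,0,0],[0.32,-0.13,0,0,0,0],[0.4,-0.16,0,0,0,0],[0.48,-0.19,0,0,0,0],[0.55,-0.22,0,0,0,0],[0.6,-0.243,0,0,0,0]]'|head -2
python3 -m jog '[[0.08,-0.03,0,0,0,0],[0.16,-0.065,0,0,0,0],[0.24,-0.1,0,0,0,0],[0.3,-0.125,0,0,0,0],[0.33,-0.137,0,0,0,0],[0.336,-0.139,0,0,0,0],[0.336,-0.139,0,0,0,0],[0.336,-0.139,0,0,0,0]]'|head -2
python3 -m jog '[[0,0,0,0,0,0],[0,0,0.02,0,0,0],[0,0,0.06,0,0,0],[0,0,0.12,0,0,0],[0,0,0.18,0,0,0],[0,0,0.24,0,0,0],[0,0,0.28,0,0,0],[0,0,0.3,0,0,0]]'|grep -E "pos|force|width"
python3 - <<'E'
from h import *
plan(.556,.2955,.2312)
c=env.camera("scene"); plan(.556,.2955,.2312); z=env.state()["eef_pos"][2]
print(find(c,"lid",np.array([.556,.2955]),z-.188))
E
```

```text
time_s: 35.62
eef_pos: [0.4974, -0.0001, 0.3592]
time_s: 36.28
eef_pos: [0.5349, 0.1909, 0.358]
time_s: 36.95
eef_pos: [0.5554, 0.295, 0.3586]
eef_pos: [0.5552, 0.2948, 0.2669]
contact_force: [-1.0, 0.3, -0.4]
width: 0.206
finger_force: 58.7
t 37.6 at [0.5552 0.2948 0.2669] yaw 56.7 shift [0.0036 0.0012 0.119 ] w 0.206
t 37.7 at [0.5552 0.2949 0.2667] yaw 56.7 shift [0.0035 0.0013 0.1183] w 0.199
(array([0.55529245, 0.29395003]), np.float64(0.6735692024230957), 0.92)
```

Lower to just above the seat.

```bash
python3 -m jog '[[0.003,0.001,0.02,0,0,0],[0.003,0.001,0.04,0,0,0],[0.003,0.001,0.06,0,0,0],[0.003,0.001,0.075,0,0,0],[0.003,0.001,0.085,0,0,0],[0.003,0.001,0.092,0,0,0],[0.003,0.001,0.098,0,0,0],[0.003,0.001,0.1,0,0,0]]'|grep -E "pos|force|width"
python3 -m jog '[[0,0,0.002,0,0,0],[0,0,0.004,0,0,0],[0,0,0.006,0,0,0],[0,0,0.008,0,0,0],[0,0,0.01,0,0,0],[0,0,0.011,0,0,0],[0,0,0.012,0,0,0],[0,0,0.012,0,0,0]]'|grep -E "pos|force|width"
python3 - <<'E'
from h import *
plan(.556,.2955,.2312)
c=env.camera("scene");cv2.imwrite("pics/l2.png",cv2.resize(c["img"][150:330,300:540,::-1],(800,600)))
E
```

```text
eef_pos: [0.5564, 0.2962, 0.2386]
contact_force: [0.1, 0.3, -0.8]
width: 0.202
finger_force: 58.7
eef_pos: [0.5564, 0.2962, 0.2351]
contact_force: [0.3, -0.1, -1.6]
width: 0.203
finger_force: 58.7
t 39.0 at [0.5564 0.2962 0.2351] yaw 56.7 shift [-0.0027  0.0003  0.0131] w 0.203
```

View pics/l2.png

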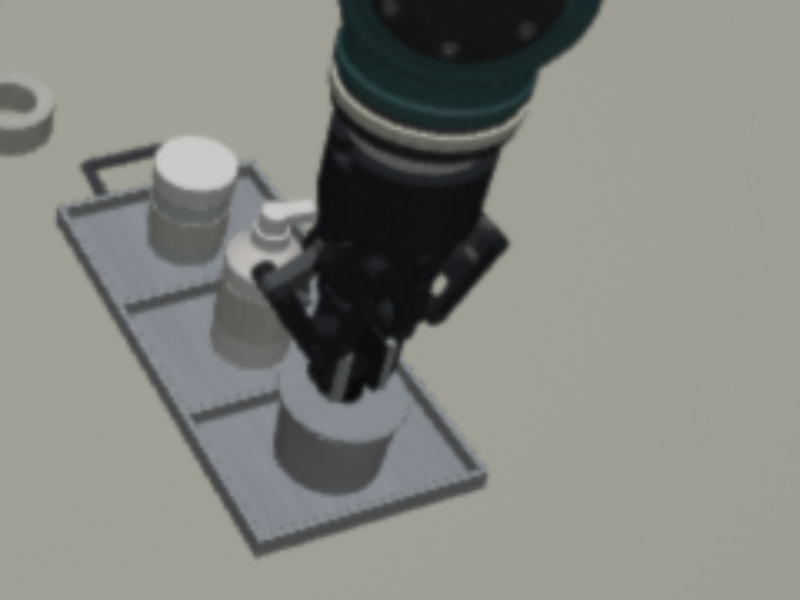

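The lid (345,405) sits just above the pot and lines up with it. Lowering it the last few mm.

```bash
python3 -m jog '[[0,0,0.002,0,0,0],[0,0,0.004,0,0,0],[0,0,0.006,0,0,0],[0,0,0.008,0,0,0],[0,0,0.01,0,0,0],[0,0,0.012,0,0,0],[0,0,0.012,0,0,0],[0,0,0.012,0,0,0]]'|grep -E "pos|force|width"
python3 -m jog '[[0,0,0.001,0,0,0],[0,0,0.002,0,0,0],[0,0,0.003,0,0,0],[0,0,0.003,0,0,0],[0,0,0.003,0,0,0],[0,0,0.003,0,0,0],[0,0,0.003,0,0,0],[0,0,0.003,0,0,0]]'|grep -E "pos|force|width"
```

```text
eef_pos: [0.5564, 0.2962, 0.2316]
contact_force: [-0.6, -0.4, -0.6]
width: 0.207
finger_force: 58.7
eef_pos: [0.5564, 0.2962, 0.2313]
contact_force: [-2.0, -0.4, 8.3]
width: 0.199
finger_force: 59.6
```

Contact felt, so the lid is seated. Release and retreat.

```bash
python3 -m jog '[[0,0,0,0,0,0],[0,0,0,0,0,0],[0,0,0,0,0,0],[0,0,0,0,0,0],[0,0,0,0,0,0],[0,0,0,0,0,0],[0,0,0,0,0,0],[0,0,0,0,0,0]]' -1|tail -3
python3 -m jog '[[0,0,-0.02,0,0,0],[0,0,-0.07,0,0,0],[0,0,-0.15,0,0,0],[0,0,-0.23,0,0,0],[0,0,-0.31,0,0,0],[0,0,-0.38,0,0,0],[0,0,-0.43,0,0,0],[0,0,-0.45,0,0,0]]'|head -2
python3 -m jog '[[-0.05,0.02,0,0,0,0],[-0.12,0.05,0,0,0,0],[-0.2,0.08,0,0,0,0],[-0.28,0.11,0,0,0,0],[-0.36,0.15,0,0,0,0],[-0.44,0.18,0,0,0,0],[-0.52,0.21,0,0,0,0],[-0.6,0.24,0,0,0,0]]'|head -2
python3 -m jog '[[-0.08,0.03,0,0,0,0],[-0.16,0.06,0,0,0,0],[-0.24,0.1,0,0,0,0],[-0.32,0.13,0,0,0,0],[-0.4,0.16,0,0,0,0],[-0.48,0.19,0,0,0,0],[-0.52,0.21,0,0,0,0],[-0.52,0.21,0,0,0,0]]'|head -2
python3 - <<'E'
from h import *
T=[("jar",(.4592,.148),.003),("spray_bottle",(.5075,.2216),.003),("pot",(.556,.2955),.003),("lid",(.556,.2955),.043),("vial",(.646,.0142),0),("tape",(.434,-.003),0),("beaker",(.748,.049),0)]
t=2.561; R=np.array([[np.cos(t),-np.sin(t)],[np.sin(t),np.cos(t)]])
for n in("scene","top"):
    c=env.camera(n); o=np.array([.5058 if n=="top" else .5125,.2216])
    for k,g,z in T:
        b=find(c,k,np.array(g),z); print(n,k,b and (b[0].round(4),round(b[1],2),"tray",(R.T@(b[0]-o)).round(4)))
    cv2.imwrite(f"pics/f_{n}.png",cv2.resize(c["img"][:,:,::-1],(800,600)) if n=="top" else cv2.resize(c["img"][150:330,300:540,::-1],(800,600)))
E
```

```text
contact_force: [0.0, 0.0, -0.2]
width: 0.998
finger_force: 0.0
time_s: 41.77
eef_pos: [0.5565, 0.2963, 0.3685]
time_s: 42.43
eef_pos: [0.5172, 0.1051, 0.3653]
time_s: 43.1
eef_pos: [0.4845, -0.0608, 0.3654]
scene jar (array([0.4607, 0.1494]), np.float64(0.96), 'tray', array([0.0037, 0.0888]))
scene spray_bottle (array([0.5085, 0.2216]), np.float64(0.91), 'tray', array([0.0033, 0.0022]))
scene pot (array([0.5588, 0.2954]), np.float64(0.35), 'tray', array([ 0.0018, -0.0871]))
scene lid (array([0.5556, 0.2952]), np.float64(0.9), 'tray', array([ 0.0043, -0.0851]))
scene vial (array([0.6437, 0.011 ]), np.float64(0.81), 'tray', array([-0.2252,  0.1041]))
scene tape (array([ 0.4341, -0.003 ]), np.float64(0.92), 'tray', array([-0.0577,  0.2308]))
scene beaker (array([0.7477, 0.0483]), np.float64(0.92), 'tray', array([-0.2917,  0.0159]))
top jar (array([0.4587, 0.1488]), np.float64(0.95), 'tray', array([-0.0005,  0.0868]))
top spray_bottle (array([0.5087, 0.2227]), np.float64(0.92), 'tray', array([-0.0018, -0.0025]))
top pot (array([0.546 , 0.2456]), np.float64(0.03), 'tray', array([-0.0205, -0.0421]))
top lid (array([0.5555, 0.2959]), np.float64(0.96), 'tray', array([-0.0008, -0.0894]))
top vial (array([0.6459, 0.0148]), np.float64(0.7), 'tray', array([-0.2306,  0.0961]))
top tape None
top beaker (array([0.7499, 0.0499]), np.float64(0.9), 'tray', array([-0.2983,  0.0097]))
```

View pics/f_scene.png

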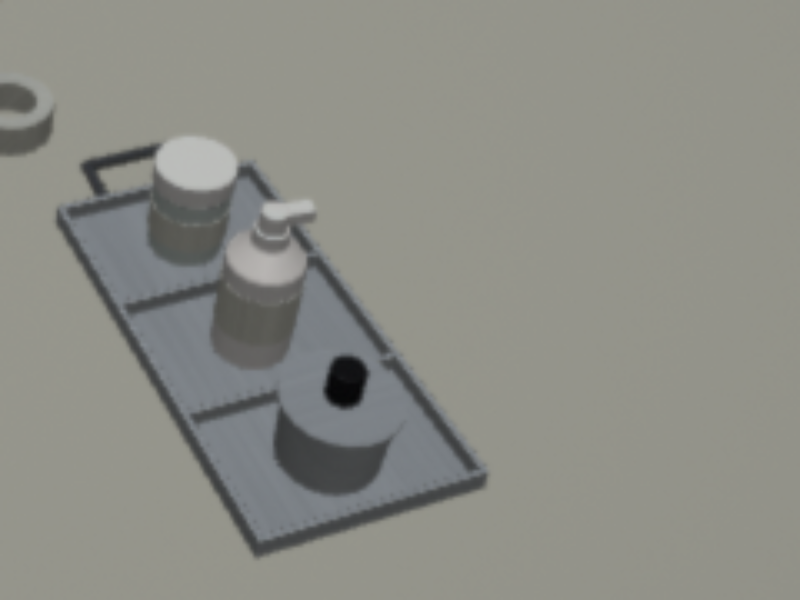

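View pics/f_top.png

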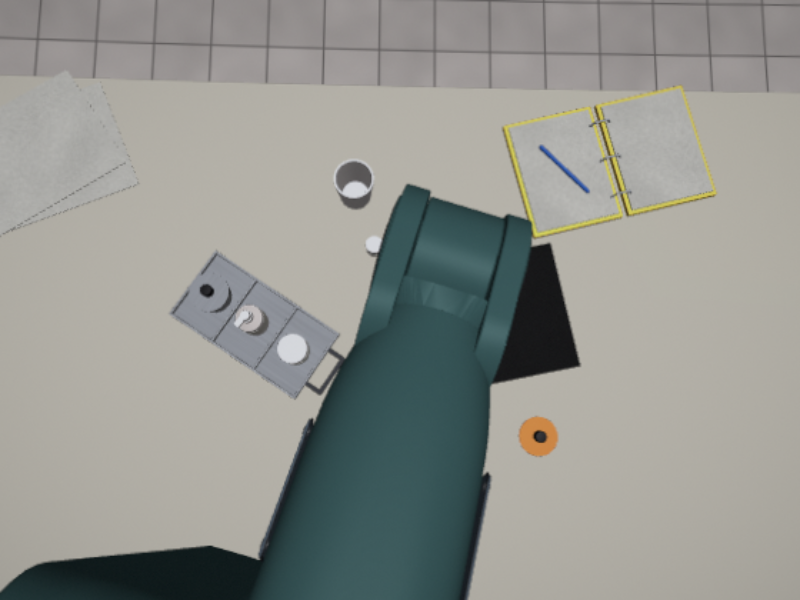

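Both pictures show all three upright and centred in the tray, with the lid level on the pot (knob at 345,380). Both camera fits put them within 5 mm of their targets. The bystanders haven't moved, so I'm handing in.

```bash
python3 -c "
from h import *
print(env.hand_in())"
```

```text
the job is handed in; nothing more can be done
None
```

The tray is set and handed in at about 43 s (result not reported back): jar by the handle, spray bottle in the middle, lidded pot at the far end, all upright within about 5 mm of centre by my camera fits, and the vial, tape roll and beaker where they were.

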